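Put the cleaned microscope objectives back in their tray

TASK

The four cleaned microscope objectives stand in mixed order in the wooden stand. Move them one by one into the row of four pockets in the white foam tray, one to a pocket and in order of length: the shortest next to the eyepiece, the longest at the far end. Keep each one upright, leave it standing on the floor of its pocket, and do not disturb the eyepiece, the petri dish or the dropping bottle.

Things in the scene. Friction and masses are not known exactly. Their poses are not given: they have to be found in the camera images.
- low_mid (a point): microscope objective standing upright, thread down: steel thread 20 mm across and 5 mm high, above it a black barrel 25 mm across up to 23 mm above the underside, then a short bright steel bevel to a wide front 21 mm across; 29 mm high in all (the shortest). This point: on its axis, half-way up (14.5 mm above its underside); z up, yaw has no meaning. About 60 g
- medium_mid (a point): microscope objective standing upright, thread down: steel thread 20 mm across and 5 mm high, above it a black barrel 25 mm across up to 25 mm above the underside, then a bright steel cone to a front 17 mm across; 36 mm high in all (second shortest). This point: on its axis, half-way up (18.0 mm above its underside); z up, yaw has no meaning. About 75 g
- high_mid (a point): microscope objective standing upright, thread down: steel thread 20 mm across and 5 mm high, above it a black barrel 25 mm across up to 28 mm above the underside, then a bright steel cone to a front 13 mm across; 44 mm high in all (second longest). This point: on its axis, half-way up (22.0 mm above its underside); z up, yaw has no meaning. About 90 g
- immersion_mid (a point): microscope objective standing upright, thread down: steel thread 20 mm across and 5 mm high, above it a black barrel 25 mm across up to 31 mm above the underside, then a slender bright steel cone to a front 9 mm across; 53 mm high in all (the longest). This point: on its axis, half-way up (26.5 mm above its underside); z up, yaw has no meaning. About 105 g
- stand: wooden stand in which the objectives start, fixed to the bench: block 70 (x) by 206 (y) by 24 mm high with four round bores 30 mm across and 7 mm deep in a row along its y axis, at y = +78, +26, -26 and -78 mm. Origin: centre of its underside, on the bench; z up. Which objective stands in which bore is mixed at every start.
- tray: white foam tray, fixed, lying turned any way round: 34 mm high, 100 mm wide (x), long side y from -110 to +168 mm. Square pockets, grey-felted, 9 mm deep (floor 25 mm above the bench) in a row on its y axis: four of 40 mm for the objectives at y = +78, +26, -26, -78 mm, and one of 34 mm at y = +136 mm with the eyepiece, so y = +78 is next to the eyepiece. Origin: on the bench under the middle of the four pockets; z up.
- eyepiece_mid (a point): microscope eyepiece standing in the end pocket of the tray, to be left there: steel tube 23 mm across below, black cap 31 mm across above, 54 mm high, loose. This point: on its axis, half-way up; z up.
- dish: closed clear petri dish lying on the bench, loose, 94 mm across and 16 mm high, to be left alone. Origin: centre of its underside.
- dropper: amber glass dropping bottle with a black rubber bulb, upright on the bench, loose, 36 mm across and 101 mm high, to be left alone. Origin: centre of its underside.
Things that resemble listed ones, but are neither listed nor needed, are in the scene too. What is shaped like the part that bears low_mid but orange or turquoise is not meant.

How it is judged (in metres and radians):
At the end, for the whole second after the job is handed in: Each objective stands in its own pocket, shortest to longest from the eyepiece outwards, within 13 mm of the pocket's centre in the tray's x and y, on the pocket's floor within 4 mm, upright within 0.12 rad and at rest; the eyepiece still stands upright in its pocket within 10 mm of its centre (x of low_mid in the frame of tray between -0.013 and 0.013 m and y of low_mid in the frame of tray between 0.065 and 0.091 m and z of low_mid in the frame of tray between 0.0355 and 0.0435 m and angle between each of low_mid, medium_mid, high_mid, immersion_mid, eyepiece_mid's own z axis and vertical below 0.12 rad and linear speed of each of low, medium, high, immersion below 0.02 m/s and angular speed of each of low, medium, high, immersion below 0.3 rad/s and x of medium_mid in the frame of tray between -0.013 and 0.013 m and y of medium_mid in the frame of tray between 0.013 and 0.039 m and z of medium_mid in the frame of tray between 0.039 and 0.047 m and x of high_mid in the frame of tray between -0.013 and 0.013 m and y of high_mid in the frame of tray between -0.039 and -0.013 m and z of high_mid in the frame of tray between 0.043 and 0.051 m and x of immersion_mid in the frame of tray between -0.013 and 0.013 m and y of immersion_mid in the frame of tray between -0.091 and -0.065 m and z of immersion_mid in the frame of tray between 0.0475 and 0.0555 m and x of eyepiece_mid in the frame of tray between -0.01 and 0.01 m and y of eyepiece_mid in the frame of tray between 0.126 and 0.146 m and z of eyepiece_mid in the frame of tray between 0.048 and 0.056 m); the robot touches nothing.
It fails at once if an objective is tipped over (angle between any of low_mid, medium_mid, high_mid, immersion_mid's own z axis and vertical above 0.8 rad).
It fails at once if the petri dish is disturbed (distance of dish from where it was at the start of the episode above 0.02 m).
It fails at once if the dropping bottle is disturbed (distance of dropper from where it was at the start of the episode above 0.02 m or angle between dropper's own z axis and vertical above 0.4 rad).
It fails at once if the eyepiece is knocked out of its place (distance of eyepiece_mid from where it was at the start of the episode above 0.02 m or angle between eyepiece_mid's own z axis and vertical above 0.4 rad).
It also fails if it takes over 102 s, if anything falls off the work surface, if the arm or the gripper's body presses on something with over 40 N, if the wrist force passes 120 N, or if a joint passes its speed limit or range.

ROBOT

A 7-joint arm with a two-finger parallel gripper is mounted at the origin on the work surface. World frame = base frame: x ahead of the robot, y to its left, z up, the work surface at z = 0. Lengths are in mm, angles in rad, forces in N, time in s.
With the tool pointing down it reaches from about 425 to 825 mm from the base axis. Payload 3.6 kg.
Tool frame: the origin (TCP) lies at the very end of the fingers, on their centre line; the grasp point (between the pads) lies 19 mm behind it; z points along the fingers, y is the line along which they close (so a half turn about z gives the same grasp; the last joint's range is limited). The gripper opens to 85 mm and grips with 20 to 120 N. Pads are 22 mm wide; open, the fingers measure 114 mm over their backs; the gripper's body (76 mm by 85 mm) begins 54 mm behind the grasp point. The pads swing forward as they close: fully open they stand 13 mm farther back than shut.
Start: joints at [1.222, 0.615, -0.013, 1.423, 0.008, 1.103, -0.04], TCP at [205.589, -616.6, 231.297] pointing down, gripper open.
Joint ranges: [-3.12, 3.12], [-0.3, 2.06], [-1.34, 1.32], [0.26, 2.42], [-1.36, 4.5], [0.01, 1.98], [-2.84, 2.84]. Speed limits (rad/s): [2.79, 2.79, 3.14, 3.14, 3.14, 3.14, 3.14].

INTERFACE

Orientations are given as a unit quaternion [x, y, z, w].
In Python, from rig import robot gives the robot as it stands.
- The arm moves only by the tool send_rows, never from a script. Its argument "increments" is a list of rows, each a list of 5 numbers: the opening in per cent of the stroke, from 0 (shut) to 100 (fully open), then the shift along the tool's x, y, z in mm, then the turn about the tool's z in degrees. In form: [[grip, x, y, z, twist], ...]. A call has 1 to 8 rows; each row shifts and turns the commanded pose from where the row before left it, along the tool's axes as they then stand; what a row does not reach is not made up. A row lasts 1/12 s, in which the tool goes at most 41.7 mm and 7.16 degrees, less where a joint would pass 70% of its speed; a pose out of reach is approached as far as the arm can. A call is refused whole if a number of a shift passes 41.7 or a number of a turn 7.16, either way. A call with a gripper value outside its range is refused whole. The fingers move at their own pace and stop on an object; "newtons" is the grip in N (left out, the last holds). Time passes only in rows, so rows that do not move let the fingers close. It gives the time, the measured TCP pose, the force, the opening and the grip force at its end, in the units of the state.
- robot.sense(): the state, without advancing time (a new reading comes with each control period).
- robot.snapshot(name): name is "scene" or "top" or "wrist"; returns the picture (384x512x3 uint8, red, green, blue); there is no depth.
- robot.camera_params(name): a dict with "camera_matrix" (3x3 intrinsics, pixels), "D" ([k1, k2, p1, p2, k3] as OpenCV has them; the pictures are not rectified), "extrinsics" (4x4, takes a point from camera to world coordinates); the wrist camera has in their place "mount" (4x4, takes a point from camera to tool coordinates, whose origin is the TCP and whose axes are the flange's). Camera axes: x right, y down, z forward; pixel columns grow to the right and rows downward; lengths in mm; the calibration is good to about 2 mm. A picture is of the moment at which its call begins: read the wrist's pose just before it. camera_params takes no time and is no camera call.
- robot.job_done(): hands the job in; it is judged then, once.
The state is a dict: "t": time; "qpos": joint angles; "joint_velocities": joint speeds; "effort": joint torques, N m; "ee_pos": TCP position; "ee_rot": TCP orientation; "wrist_force": force on the tool from outside, world axes, zero at the start; "wrist_torque": the same for the moment, N m; "opening": opening from 0.0 (shut) to 1.0 (fully open); "gripper_force": force on a finger pad.
Only numpy, scipy, OpenCV 4.12 (cv2) and the standard library are available. Lean on these libraries where they do the work, as an engineer would, in place of code of your own. Each camera call takes 0.05 s, during which the arm holds its last target. There are 200 camera calls.

## Working session

There is one attempt and no reset: what is moved stays moved. The work goes in short steps, Python scripts to look and compute and a tool call to move; the robot and the scene stay as the last step left them, time stands still between calls to the robot, and variables do not carry over. Pictures are saved under pics/ and viewed, at most 14 in all, crops included, and the job is handed in when it is done.

Besides the shell and the picture viewer there is one more tool, called after "Request:" as name(argument=value, ...), one argument or row to a line, values as JSON. send_rows: Moves the arm, as the interface text tells. Its arguments: {"type":"object","properties":{"increments":{"type":"array"},"newtons":{"type":"number"}},"required":["increments"]}

```bash
mkdir -p pics; ls; cat > h.py <<'E'
import numpy as np, cv2
from rig import robot
from scipy.spatial.transform import Rotation as R
def cam(n):
    p=robot.camera_params(n); K=np.array(p["camera_matrix"]);D=np.array(p["D"],float)
    if n=="wrist":
        s=robot.sense();T=np.eye(4);T[:3,:3]=R.from_quat(s["ee_rot"]).as_matrix();T[:3,3]=s["ee_pos"];E=T@np.array(p["mount"])
    else:E=np.array(p["extrinsics"])
    return K,D,E
def ray(c,px,z):
    K,D,E=c;u=cv2.undistortPoints(np.array(px,float).reshape(-1,1,2),K,D).reshape(-1,2)
    d=np.c_[u,np.ones(len(u))]@E[:3,:3].T;o=E[:3,3]
    return o+d*((z-o[2])/d[:,2])[:,None]
def proj(c,P):
    K,D,E=c;I=np.linalg.inv(E)
    return cv2.projectPoints(np.array(P,float).reshape(-1,1,3),cv2.Rodrigues(I[:3,:3])[0],I[:3,3],K,D)[0].reshape(-1,2)
def shot(n,f):
    c=cam(n);im=cv2.cvtColor(robot.snapshot(n),cv2.COLOR_RGB2BGR);cv2.imwrite(f"pics/{f}.png",im);return im,c
E
python3 - <<'E'
from h import *
a,c=shot("top","top0");b,d=shot("scene","scene0")
s=robot.sense();print(s["t"],s["ee_pos"],s["ee_rot"],c[2][:3,3],d[2][:3,3])
E
```

```text
pics
0.1 [ 205.32731538 -615.9649015   230.22569917] [ 9.87083494e-01  1.60202191e-01 -2.20692543e-04 -1.17710310e-03] [ 440.24492108  -17.68074068 1317.2328097 ] [ 984.85174784 -316.83155335  838.94598109]
```

View pics/top0.png

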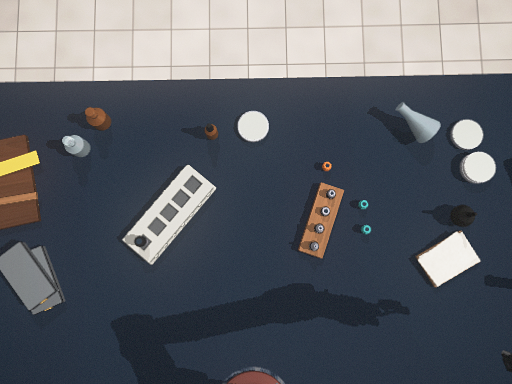

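View pics/scene0.png

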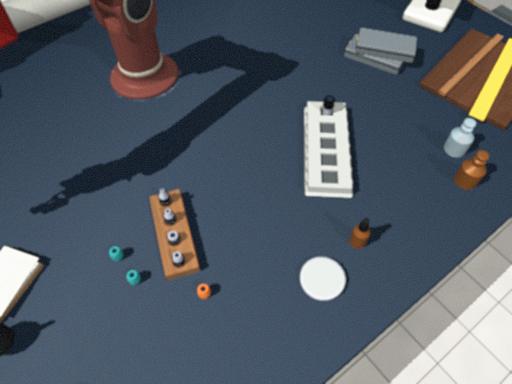

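Top view: tray lies from (140,240), the eyepiece end, to (195,180). The stand is at (322,220) with four objectives at (332,194), (326,211), (320,229) and (314,246). Lookalikes are orange (327,166) and turquoise (364,204), (367,229), none of them in the stand. Next I measure the tray and stand and enlarge the stand in both views.

```bash
python3 - <<'E'
from h import *
t=cv2.imread("pics/top0.png");s=cv2.imread("pics/scene0.png");ct=cam("top");cs=cam("scene")
hsv=cv2.cvtColor(t,cv2.COLOR_BGR2HSV)
def big(m,x0,x1,y0,y1):
    q=np.zeros_like(m);q[y0:y1,x0:x1]=m[y0:y1,x0:x1]
    return max(cv2.findContours(q,0,2)[0],key=cv2.contourArea)
w=((hsv[...,2]>150)&(hsv[...,1]<60)).astype(np.uint8)
wd=((hsv[...,0]<20)&(hsv[...,1]>90)&(hsv[...,2]>70)).astype(np.uint8)
for nm,m,b,z in(("tray",w,(110,225,155,270),34),("stand",wd,(295,350,175,265),24)):
    k=big(m,*b); P=ray(ct,cv2.convexHull(k).reshape(-1,2),z)[:,:2].astype(np.float32)
    r=cv2.minAreaRect(P);print(nm,r,cv2.boxPoints(r).round(0).tolist())
# grey pockets
g=((hsv[...,2]<150)).astype(np.uint8);hull=cv2.convexHull(big(w,110,225,155,270));ins=np.zeros_like(g);cv2.fillConvexPoly(ins,hull,1);ins=cv2.erode(ins,np.ones((5,5)))
n,l,st,ce=cv2.connectedComponentsWithStats(g&ins)
for i in range(1,n):
    if st[i,4]>20:print(st[i,4],ce[i].round(1),ray(ct,[ce[i]],30)[0].round(1))
A=cv2.resize(t[175:265,290:355],None,fx=6,fy=6,interpolation=2);B=cv2.resize(s[180:285,140:210],None,fx=5.14,fy=5.14,interpolation=2)[:540]
cv2.imwrite("pics/c1.png",np.hstack([A,np.pad(B,((0,540-len(B)),(0,0),(0,0)))]))
E
```

```text
tray ((539.5243530273438, 229.7372589111328), (111.09013366699219, 283.24127197265625), 49.50732421875) [[396.0, 279.0], [611.0, 96.0], [683.0, 180.0], [468.0, 364.0]]
stand ((514.8016357421875, -201.5867919921875), (72.97315216064453, 207.3559112548828), 70.1949462890625) [[405.0, -201.0], [600.0, -271.0], [625.0, -202.0], [430.0, -132.0]]
187 [192.4 184. ] [622.7 164.8  30. ]
189 [180.7 197.9] [583.1 198.3  30. ]
189 [168.8 211.9] [543.4 232.2  30. ]
189 [156.7 226. ] [503.9 266.2  30. ]
174 [141.7 241.5] [460.9 308.   30. ]
```

View pics/c1.png

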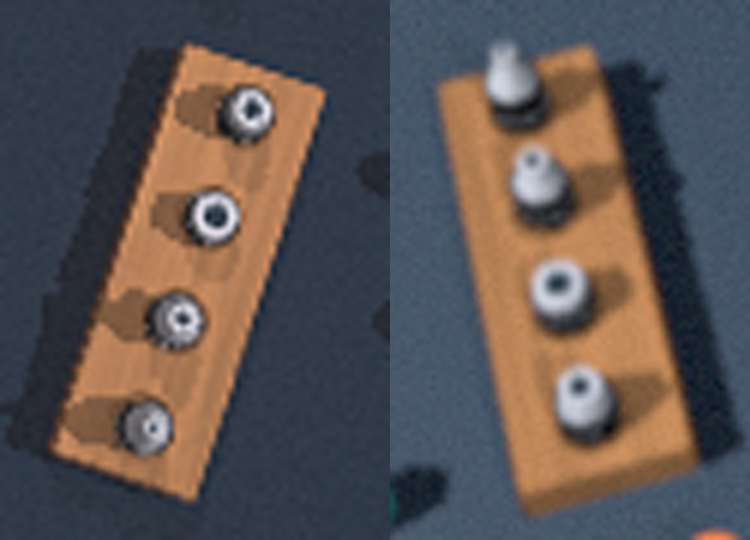

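The stand, from the far end (332,194) to the near end (314,246), holds:
- medium: fairly wide front
- low: widest front, flat top
- high: small front, cone
- immersion: tiny front, tallest

Both views agree on this. The pocket spacing measures 52.1 mm and the stand 207 x 73 mm, which match the given sizes. Moving above the stand.

Request:
send_rows(
  increments=[
    [65,30,-21,0,0],
    [65,30,-21,0,0],
    [65,30,-21,0,0],
    [65,30,-21,0,0],
    [65,30,-21,0,0],
    [65,30,-21,0,0],
    [65,30,-21,0,0],
  ],
  newtons=40,
)

```text
t: 0.68
ee_pos: [358.9, -408.9, 231.0]
ee_rot: [0.987, 0.16, -0.0, -0.0]
wrist_force: [1.1, 0.1, 0.1]
opening: 0.649
gripper_force: 0.0
```

Request:
send_rows(
  increments=[
    [65,30,-21,0,0],
    [65,30,-21,0,0],
    [65,30,-21,0,0],
    [65,30,-21,0,0],
    [65,30,-21,0,0],
    [65,30,-21,0,0],
    [65,30,-21,0,0],
  ],
)

```text
t: 1.27
ee_pos: [511.5, -203.1, 231.0]
ee_rot: [0.987, 0.16, -0.0, -0.0]
wrist_force: [0.6, -0.6, -0.5]
opening: 0.651
gripper_force: 0.0
```

Request:
send_rows(
  increments=[
    [65,0,0,0,-7.1],
    [65,0,0,0,-7.1],
    [65,0,0,0,-7.1],
    [65,0,0,0,-7.1],
    [65,0,0,0,-7.1],
    [65,0,0,0,-7.1],
    [65,0,0,0,-7.1],
    [65,0,0,0,-7.1],
  ],
)

```text
t: 1.93
ee_pos: [510.6, -204.8, 230.8]
ee_rot: [0.79, 0.613, -0.0, -0.001]
wrist_force: [0.5, 0.2, -0.0]
opening: 0.651
gripper_force: 0.0
```

Request:
send_rows(
  increments=[
    [65,0,0,0,-7.1],
    [65,0,0,0,-7.1],
    [65,0,0,0,-7.1],
    [65,0,0,0,-7.1],
    [65,0,0,0,-7.1],
    [65,0,0,0,-7.1],
    [65,0,0,0,-7.1],
    [65,0,0,0,-7.1],
  ],
)

```text
t: 2.6
ee_pos: [510.6, -204.9, 230.9]
ee_rot: [0.404, 0.915, -0.0, -0.001]
wrist_force: [-1.1, 0.2, 0.6]
opening: 0.651
gripper_force: 0.0
```

Request:
send_rows(
  increments=[
    [65,0,0,0,-7.1],
    [65,0,0,0,-7.1],
    [65,0,0,0,-7.1],
    [65,0,0,0,-7.1],
    [65,0,0,0,0],
  ],
)

```text
t: 3.02
ee_pos: [510.5, -205.1, 230.6]
ee_rot: [0.169, 0.986, 0.0, -0.001]
wrist_force: [-0.0, -0.3, -0.4]
opening: 0.649
gripper_force: 0.0
```

```bash
python3 - <<'E'
from h import *
im,c=shot("wrist","w1");s=robot.sense()
M=R.from_quat(s["ee_rot"]).as_matrix();print(s["t"],s["ee_pos"].round(1) if hasattr(s["ee_pos"],"round") else s["ee_pos"],np.degrees(np.arctan2(M[1,0],M[0,0])),M[:,2].round(3),s["qpos"],s["opening"])
B=np.array([514.8,-201.6])+np.outer([78,26,-26,-78],[.942,-.338])
for H,b in zip((36,29,44,53),B): print(b.round(1),proj(c,[[*b,17+H]]).round(0),proj(c,[[*b,17]]).round(0))
E
```

```text
3.0667 [ 510.6 -205.1  230.7] 160.27722833544325 [-0.001  0.001 -1.   ] [ 0.80684837  0.54903439 -0.73048134  1.70212033  0.41185284  1.05154456
  1.16704297] 0.646812899180585
[ 588.3 -228. ] [[257. 232.]] [[257. 221.]]
[ 539.3 -210.4] [[258. 192.]] [[257. 186.]]
[ 490.3 -192.8] [[258. 154.]] [[258. 148.]]
[ 441.3 -175.2] [[259. 107.]] [[258. 107.]]
```

View pics/w1.png

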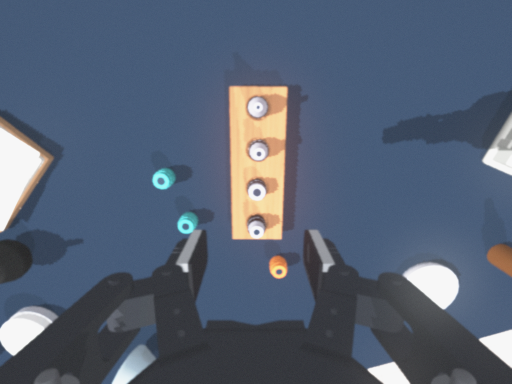

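The wrist view shows the four objectives on the wood at (257,228), (257,190), (258,151) and (258,106), within 3 px of my prediction. Ordering is confirmed: the orange and turquoise ones are outside the stand. Now I pin down the front holes.

```bash
cat >> h.py <<'E'
def go(x,y,th,z=None):
    s=robot.sense();M=R.from_quat(s["ee_rot"]).as_matrix();p=np.array(s["ee_pos"])
    t=np.degrees(np.arctan2(M[1,0],M[0,0]));a=np.radians(th)
    v=np.array([x,y])-p[:2];f=lambda a:np.round([v@[np.cos(a),np.sin(a)],v@[np.sin(a),-np.cos(a)]],1)
    print("t",s["t"],"p",p.round(1),"th",t.round(1),"| twist",round(t-th,1),"shift xy before twist",f(np.radians(t)),"after",f(a))
E
python3 - <<'E'
from h import *
im=cv2.imread("pics/w1.png");c=cam("wrist");g=cv2.cvtColor(im,cv2.COLOR_BGR2GRAY).astype(float)
for nm,H,(u,v) in zip(("med","low","high","imm"),(36,29,44,53),((257,231),(257,191),(258,153),(258,107))):
    w=g[v-6:v+7,u-6:u+7]; k=cv2.GaussianBlur(w,(3,3),0)[3:-3,3:-3];j=np.unravel_index(k.argmin(),k.shape);q=(u-3+j[1],v-3+j[0])
    print(nm,q,k.min(),ray(c,[q],17+H)[0].round(1))
go(588,-228,160.2)
E
```

```text
med (np.int64(256), np.int64(232)) 110.8125 [ 588.3 -230.2   53. ]
low (np.int64(256), np.int64(192)) 114.1875 [ 538.5 -212.4   46. ]
high (np.int64(259), np.int64(153)) 128.4375 [ 490.2 -191.5   61. ]
imm (np.int64(258), np.int64(107)) 164.625 [ 441.3 -175.6   70. ]
t 3.0667 p [ 510.6 -205.1  230.7] th 160.3 | twist 0.1 shift xy before twist [-80.6   4.5] after [-80.6   4.7]
```

Request:
send_rows(
  increments=[
    [65,-27,1.3,20,0],
    [65,-27,1.3,30,0],
    [65,-27,1.3,30,0],
    [65,0,0,40,0],
    [65,0,0,0,0],
  ],
)

```text
t: 3.48
ee_pos: [583.9, -228.0, 102.7]
ee_rot: [0.171, 0.985, 0.001, -0.008]
wrist_force: [-2.1, 0.5, -1.5]
opening: 0.657
gripper_force: 0.0
```

```bash
python3 - <<'E'
from h import *
im,c=shot("wrist","w2");go(588.3,-229,160.2);print(proj(c,[[588.3,-229,53],[588.3,-229,25]]))
E
```

```text
t 3.5333 p [ 585.3 -227.9  106.6] th 160.3 | twist 0.1 shift xy before twist [-3.2  0. ] after [-3.2  0. ]
[[254.39134389 215.96397339]
 [254.50425724 203.90967982]]
```

View pics/w2.png

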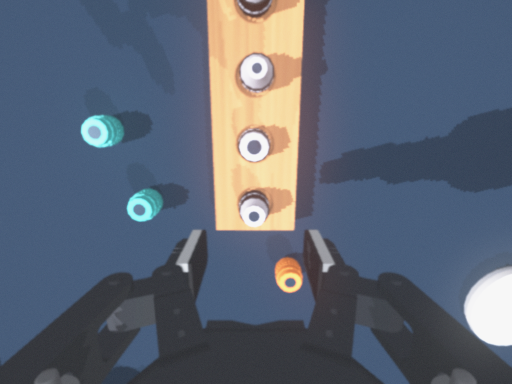

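The front hole of medium is at (254,216), exactly where predicted. The orange lookalike (289,275) is about 45 mm further out, clear of the fingers.

Request:
send_rows(
  increments=[
    [65,-1,0,35,0],
    [65,0,0,30,0],
    [65,0,0,17.5,0],
    [65,0,0,0,0],
    [65,0,0,0,0],
  ],
)

```text
t: 3.95
ee_pos: [590.3, -228.7, 30.6]
ee_rot: [0.17, 0.985, -0.0, 0.001]
wrist_force: [0.2, 0.2, -0.0]
opening: 0.653
gripper_force: 0.0
```

Request:
send_rows(
  increments=[
    [15,0,0,0,0],
    [15,0,0,0,0],
    [15,0,0,0,0],
    [15,0,0,0,0],
    [15,0,0,0,0],
    [15,0,0,0,0],
    [15,0,0,0,0],
  ],
)

```text
t: 4.53
ee_pos: [591.2, -229.1, 31.7]
ee_rot: [0.17, 0.985, -0.0, 0.002]
wrist_force: [-1.5, -0.1, 6.0]
opening: 0.264
gripper_force: 38.8
```

Request:
send_rows(
  increments=[
    [15,0,0,-20,0],
    [15,0,0,-40,0],
    [15,0,0,-40,0],
    [15,16.5,34.9,0,0],
    [15,16.5,34.9,0,0],
    [15,16.5,34.9,0,0],
    [15,16.5,34.9,0,0],
    [15,16.5,34.9,0,0],
  ],
)

```text
t: 5.2
ee_pos: [570.1, -35.0, 130.0]
ee_rot: [0.17, 0.985, 0.0, 0.001]
wrist_force: [0.4, 0.2, -0.5]
opening: 0.267
gripper_force: 39.4
```

Request:
send_rows(
  increments=[
    [15,16.5,34.9,0,0],
    [15,16.5,34.9,0,0],
    [15,16.5,34.9,0,0],
    [15,16.5,34.9,0,0],
    [15,16.5,34.9,0,0],
    [15,16.5,34.9,0,0],
    [15,16.5,34.9,0,0],
  ],
)

```text
t: 5.78
ee_pos: [543.0, 234.3, 129.9]
ee_rot: [0.17, 0.985, 0.0, 0.001]
wrist_force: [-0.3, -0.5, -0.6]
opening: 0.266
gripper_force: 39.4
```

Request:
send_rows(
  increments=[
    [15,0,0,0,6.9],
    [15,0,0,0,6.9],
    [15,0,0,0,6.9],
    [15,0,0,0,0],
    [15,0,0,0,0],
  ],
)

```text
t: 6.2
ee_pos: [543.3, 232.5, 129.6]
ee_rot: [0.343, 0.939, 0.0, 0.001]
wrist_force: [0.3, 0.9, -1.0]
opening: 0.267
gripper_force: 39.4
```

```bash
python3 - <<'E'
from h import *
im,c=shot("wrist","w3");go(543.4,232.2,139.5);print(proj(c,[[543.4,232.2,25],[503.9,266.2,25],[460.9,308,79]]),robot.sense()["opening"],robot.sense()["gripper_force"],robot.sense()["qpos"])
E
```

```text
t 6.25 p [543.3 232.3 129.4] th 139.9 | twist 0.4 shift xy before twist [-0.2 -0. ] after [-0.2 -0. ]
[[253.60386316 189.16934438]
 [254.20436641 134.10801526]
 [260.64242449  48.89506821]] 0.26960303454827017 39.44182276725769 [-0.13371705  0.68448491 -0.50504533  1.70878571  0.41720576  0.8563712
  0.05015062]
```

View pics/w3.png

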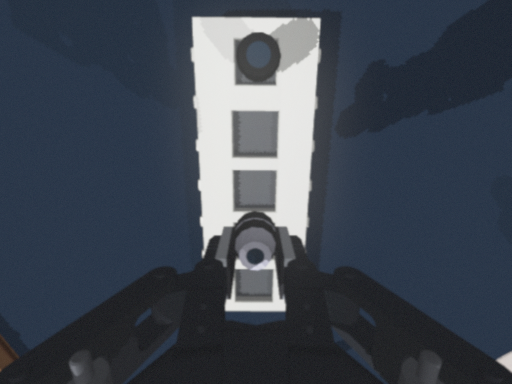

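Medium is held upright. Its pocket is at (255,190), predicted at (254,189), and the pocket next to the eyepiece is at (255,134).

Request:
send_rows(
  increments=[
    [15,0,0,35,0],
    [15,0,0,30,0],
    [15,0,0,15,0],
    [15,0,0,5,0],
    [15,0,0,2,0],
    [15,0,0,0,0],
    [15,0,0,0,0],
  ],
)

```text
t: 6.83
ee_pos: [544.2, 232.9, 43.2]
ee_rot: [0.344, 0.939, 0.001, 0.001]
wrist_force: [0.2, 0.9, -1.5]
opening: 0.27
gripper_force: 39.5
```

Request:
send_rows(
  increments=[
    [15,0,0,1.5,0],
    [15,0,0,1,0],
    [15,0,0,0,0],
    [15,0,0,0,0],
  ],
)

```text
t: 7.17
ee_pos: [543.4, 232.4, 39.7]
ee_rot: [0.344, 0.939, 0.0, 0.0]
wrist_force: [-0.3, -0.4, -1.1]
opening: 0.264
gripper_force: 39.5
```

Request:
send_rows(
  increments=[
    [35,0,0,0,0],
    [50,0,0,0,0],
    [65,0,0,0,0],
    [65,0,0,0,0],
    [65,0,0,0,0],
    [65,0,0,-20,0],
    [65,0,0,-40,0],
    [65,0,0,-40,0],
  ],
)

```text
t: 7.83
ee_pos: [542.0, 231.7, 139.0]
ee_rot: [0.344, 0.939, -0.001, -0.002]
wrist_force: [1.3, -0.0, 0.4]
opening: 0.648
gripper_force: 0.0
```

Request:
send_rows(
  increments=[
    [65,0,0,0,-6.9],
    [65,0,0,0,-6.9],
    [65,0,0,0,-6.9],
    [65,-12.2,-34.9,0,0],
    [65,-12.2,-34.9,0,0],
    [65,-12.2,-34.9,0,0],
    [65,-12.2,-34.9,0,0],
    [65,-12.2,-34.9,0,0],
  ],
)

```text
t: 8.5
ee_pos: [542.1, 45.7, 139.4]
ee_rot: [0.17, 0.985, -0.0, 0.0]
wrist_force: [0.1, -0.6, 0.1]
opening: 0.653
gripper_force: 0.0
```

Request:
send_rows(
  increments=[
    [65,-12.2,-34.9,0,0],
    [65,-12.2,-34.9,0,0],
    [65,-12.2,-34.9,0,0],
    [65,-12.2,-34.9,0,0],
    [65,-12.2,-34.9,0,0],
    [65,-12.2,-34.9,0,0],
    [65,-12.2,-34.9,0,0],
    [65,0,0,0,0],
  ],
)

```text
t: 9.17
ee_pos: [539.1, -223.3, 138.1]
ee_rot: [0.177, 0.984, -0.004, -0.0]
wrist_force: [-0.8, -1.9, -0.6]
opening: 0.65
gripper_force: 0.0
```

```bash
python3 - <<'E'
from h import *
im,c=shot("top","t2");go(538.9,-211.5,160.2);go(538.9,-211.5,160.2)
cv2.imwrite("pics/t2c.png",cv2.resize(im[150:275,110:230],None,fx=4.5,fy=4.5,interpolation=2))
print(((proj(c,[[543.4,232.4,61]])-[110,150])*4.5))
E
```

```text
t 9.2167 p [ 539.6 -218.   138.4] th 159.8 | twist -0.4 shift xy before twist [2.9 5.9] after [2.9 5.9]
t 9.2167 p [ 539.6 -218.   138.4] th 159.8 | twist -0.4 shift xy before twist [2.9 5.9] after [2.9 5.9]
[[254.43146143 274.77236214]]
```

View pics/t2c.png

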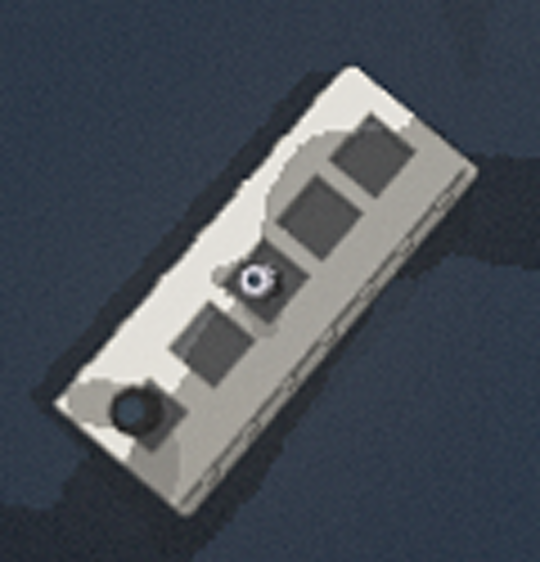

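Medium stands upright in its pocket at crop (257,281), predicted (254,275). The arm is still settling, so I descend part way and re-read.

Request:
send_rows(
  increments=[
    [65,0,0,35,0],
    [65,0,0,20,0],
    [65,0,0,0,0],
    [65,0,0,0,0],
    [65,0,0,0,0],
  ],
)

```text
t: 9.63
ee_pos: [542.2, -210.3, 85.6]
ee_rot: [0.169, 0.986, 0.0, 0.001]
wrist_force: [0.7, 0.0, 0.5]
opening: 0.652
gripper_force: 0.0
```

```bash
python3 -c "
from h import *
go(538.9,-211.5,160.2)"
```

```text
t 9.6333 p [ 542.2 -210.3   85.6] th 160.5 | twist 0.3 shift xy before twist [ 2.7 -2.2] after [ 2.7 -2.2]
```

Request:
send_rows(
  increments=[
    [65,2.5,-2,30,0],
    [65,0,0,20,0],
    [65,0,0,6,0],
    [65,0,0,0,0],
    [65,0,0,0,0],
    [65,0,0,0,0],
  ],
)

```text
t: 10.13
ee_pos: [539.6, -212.3, 30.2]
ee_rot: [0.17, 0.985, 0.0, 0.002]
wrist_force: [0.2, 0.4, 0.4]
opening: 0.65
gripper_force: 0.0
```

Request:
send_rows(
  increments=[
    [15,0,0,0,0],
    [15,0,0,0,0],
    [15,0,0,0,0],
    [15,0,0,0,0],
    [15,0,0,0,0],
    [15,0,0,0,0],
    [15,0,0,0,0],
  ],
)

```text
t: 10.72
ee_pos: [538.6, -212.6, 29.5]
ee_rot: [0.17, 0.985, -0.0, 0.001]
wrist_force: [-1.7, 1.1, 6.1]
opening: 0.267
gripper_force: 39.0
```

Request:
send_rows(
  increments=[
    [15,0,0,-20,0],
    [15,0,0,-40,0],
    [15,0,0,-40,0],
    [15,16.2,36.6,0,0],
    [15,16.2,36.6,0,0],
    [15,16.2,36.6,0,0],
    [15,16.2,36.6,0,0],
    [15,16.2,36.6,0,0],
  ],
)

```text
t: 11.38
ee_pos: [522.4, -11.4, 128.5]
ee_rot: [0.17, 0.985, 0.0, 0.0]
wrist_force: [1.0, 0.9, -0.9]
opening: 0.27
gripper_force: 39.3
```

Request:
send_rows(
  increments=[
    [15,16.2,36.6,0,0],
    [15,16.2,36.6,0,0],
    [15,16.2,36.6,0,0],
    [15,16.2,36.6,0,0],
    [15,16.2,36.6,0,0],
    [15,16.2,36.6,0,0],
    [15,16.2,36.6,0,0],
  ],
)

```text
t: 11.97
ee_pos: [501.3, 268.3, 128.3]
ee_rot: [0.17, 0.985, -0.0, -0.0]
wrist_force: [0.3, -0.1, -0.9]
opening: 0.267
gripper_force: 39.3
```

Request:
send_rows(
  increments=[
    [15,0,0,0,6.9],
    [15,0,0,0,6.9],
    [15,0,0,0,6.9],
    [15,0,0,25,0],
    [15,0,0,0,0],
    [15,0,0,0,0],
  ],
)

```text
t: 12.47
ee_pos: [500.7, 265.7, 102.4]
ee_rot: [0.344, 0.939, -0.001, -0.001]
wrist_force: [0.6, 0.2, -0.3]
opening: 0.27
gripper_force: 39.4
```

```bash
python3 -c "
from h import *
im,c=shot('wrist','w4');go(503.9,266.2,139.5);print(proj(c,[[503.9,266.2,25],[460.9,308,79]]))"
```

```text
t 12.5167 p [501.5 266.4 103.3] th 139.8 | twist 0.3 shift xy before twist [-2.   1.4] after [-2.   1.4]
[[256.84972424 200.60642195]
 [264.19977714 137.55182325]]
```

View pics/w4.png

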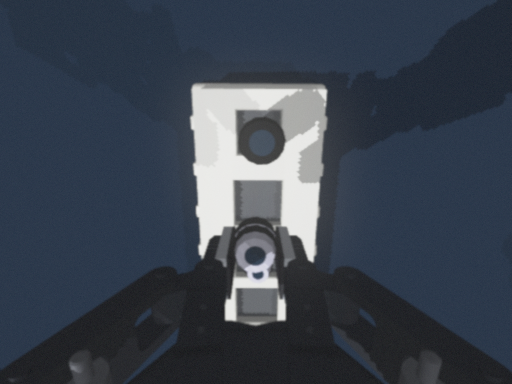

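Low is held upright, and its pocket is centred at about (258,200), as predicted. Lowering with a 2 mm correction.

Request:
send_rows(
  increments=[
    [15,-2,1.5,30,0],
    [15,0,0,22,0],
    [15,0,0,8,0],
    [15,0,0,3,0],
    [15,0,0,0,0],
    [15,0,0,0,0],
    [15,0,0,0,0],
  ],
)

```text
t: 13.1
ee_pos: [505.2, 267.1, 41.8]
ee_rot: [0.344, 0.939, 0.001, 0.001]
wrist_force: [0.9, -0.3, -0.6]
opening: 0.269
gripper_force: 39.4
```

Request:
send_rows(
  increments=[
    [15,0,0,2,0],
    [15,0,0,1,0],
    [15,0,0,0,0],
    [15,0,0,0,0],
  ],
)

```text
t: 13.43
ee_pos: [504.4, 266.4, 37.6]
ee_rot: [0.344, 0.939, 0.0, 0.0]
wrist_force: [-0.1, -0.5, -0.1]
opening: 0.266
gripper_force: 39.5
```

Request:
send_rows(
  increments=[
    [35,0,0,0,0],
    [50,0,0,0,0],
    [65,0,0,0,0],
    [65,0,0,0,0],
    [65,0,0,0,0],
    [65,0,0,-20,0],
    [65,0,0,-40,0],
    [65,0,0,-40,0],
  ],
)

```text
t: 14.1
ee_pos: [503.1, 265.7, 137.1]
ee_rot: [0.344, 0.939, -0.002, -0.002]
wrist_force: [0.5, 0.0, 0.8]
opening: 0.648
gripper_force: 0.0
```

Request:
send_rows(
  increments=[
    [65,0,0,0,-6.9],
    [65,0,0,0,-6.9],
    [65,0,0,0,-6.9],
    [65,-11.8,-36.3,0,0],
    [65,-11.8,-36.3,0,0],
    [65,-11.8,-36.3,0,0],
    [65,-11.8,-36.3,0,0],
    [65,-11.8,-36.3,0,0],
  ],
)

```text
t: 14.77
ee_pos: [498.9, 73.9, 137.4]
ee_rot: [0.17, 0.986, -0.0, 0.0]
wrist_force: [0.8, 0.3, 0.2]
opening: 0.648
gripper_force: 0.0
```

Request:
send_rows(
  increments=[
    [65,-11.8,-36.3,0,0],
    [65,-11.8,-36.3,0,0],
    [65,-11.8,-36.3,0,0],
    [65,-11.8,-36.3,0,0],
    [65,-11.8,-36.3,0,0],
    [65,-11.8,-36.3,0,0],
    [65,-11.8,-36.3,0,0],
    [65,0,0,0,0],
  ],
)

```text
t: 15.43
ee_pos: [490.0, -202.7, 136.2]
ee_rot: [0.178, 0.984, -0.003, -0.001]
wrist_force: [-0.0, -0.9, -0.0]
opening: 0.649
gripper_force: 0.0
```

Request:
send_rows(
  increments=[
    [65,0,0,0,0],
    [65,0,0,25,0],
    [65,0,0,15,0],
    [65,0,0,0,0],
    [65,0,0,0,0],
    [65,0,0,0,0],
  ],
)

```text
t: 15.93
ee_pos: [492.8, -190.2, 98.2]
ee_rot: [0.169, 0.986, 0.0, 0.001]
wrist_force: [1.1, 0.2, 0.3]
opening: 0.65
gripper_force: 0.0
```

```bash
python3 -c "
from h import *
im,c=shot('wrist','w5');go(490.2,-192,160.2);print(proj(c,[[490.2,-192,61],[441.3,-175.4,70]]))"
```

```text
t 15.9833 p [ 493.  -190.6   98.5] th 160.5 | twist 0.3 shift xy before twist [ 2.1 -2.3] after [ 2.1 -2.3]
[[249.83385654 213.45074813]
 [248.20147628 142.79336402]]
```

View pics/w5.png

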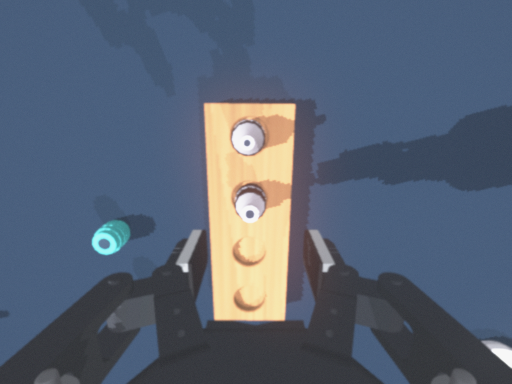

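High's front hole is at (249,214) and immersion's at (247,143), both as predicted. The two far bores are empty.

Request:
send_rows(
  increments=[
    [65,2,-2,35,0],
    [65,0,0,25,0],
    [65,0,0,9,0],
    [65,0,0,0,0],
    [65,0,0,0,0],
    [65,0,0,0,0],
  ],
)

```text
t: 16.48
ee_pos: [490.8, -192.6, 29.9]
ee_rot: [0.17, 0.985, 0.0, 0.002]
wrist_force: [1.2, -1.1, 0.5]
opening: 0.651
gripper_force: 0.0
```

Request:
send_rows(
  increments=[
    [15,0,0,0,0],
    [15,0,0,0,0],
    [15,0,0,0,0],
    [15,0,0,0,0],
    [15,0,0,0,0],
    [15,0,0,0,0],
    [15,0,0,0,0],
  ],
)

```text
t: 17.07
ee_pos: [490.1, -192.9, 29.5]
ee_rot: [0.17, 0.985, -0.0, 0.001]
wrist_force: [-0.1, -0.3, 6.9]
opening: 0.275
gripper_force: 38.9
```

Request:
send_rows(
  increments=[
    [15,0,0,-20,0],
    [15,0,0,-40,0],
    [15,0,0,-40,0],
    [15,4.1,36.3,0,0],
    [15,4.1,36.3,0,0],
    [15,4.1,36.3,0,0],
    [15,4.1,36.3,0,0],
    [15,4.1,36.3,0,0],
  ],
)

```text
t: 17.73
ee_pos: [530.7, -13.5, 128.6]
ee_rot: [0.17, 0.985, -0.0, 0.0]
wrist_force: [-0.2, 0.4, -0.3]
opening: 0.274
gripper_force: 39.5
```

Request:
send_rows(
  increments=[
    [15,4.1,36.3,0,0],
    [15,4.1,36.3,0,0],
    [15,4.1,36.3,0,0],
    [15,4.1,36.3,0,0],
    [15,4.1,36.3,0,0],
    [15,4.1,36.3,0,0],
  ],
)

```text
t: 18.23
ee_pos: [580.4, 200.2, 128.2]
ee_rot: [0.17, 0.985, -0.0, -0.0]
wrist_force: [1.2, -0.2, -0.4]
opening: 0.276
gripper_force: 39.5
```

Request:
send_rows(
  increments=[
    [15,0,0,0,6.9],
    [15,0,0,0,6.9],
    [15,0,0,0,6.9],
    [15,0,0,20,0],
    [15,0,0,0,0],
    [15,0,0,0,0],
  ],
)

```text
t: 18.73
ee_pos: [579.4, 198.0, 107.4]
ee_rot: [0.344, 0.939, -0.001, -0.001]
wrist_force: [-0.5, 0.1, -0.6]
opening: 0.268
gripper_force: 39.6
```

```bash
python3 -c "
from h import *
im,c=shot('wrist','w6');go(583.1,198.3,139.5);print(proj(c,[[583.1,198.3,25],[543.4,232.3,61],[503.9,266.2,54],[460.9,308,79]]))"
```

```text
t 18.7833 p [580.2 198.4 108.2] th 139.8 | twist 0.3 shift xy before twist [-2.3  1.8] after [-2.3  1.8]
[[257.03817292 199.27176386]
 [257.92228059 145.59480669]
 [258.70178575  66.29941953]
 [267.63099124 -64.31454824]]
```

View pics/w6.png

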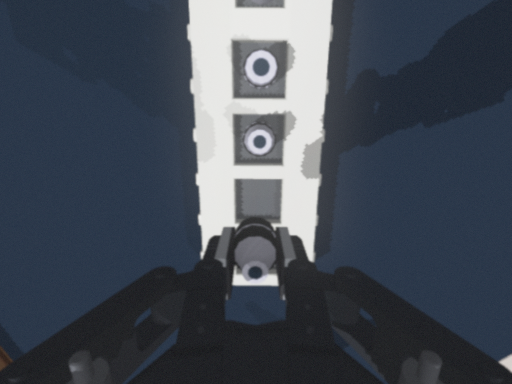

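Low at (261,68) and medium at (260,142) stand centred in their pockets. High's pocket is at (258,200), as predicted. Lowering.

Request:
send_rows(
  increments=[
    [15,-1.5,1.5,30,0],
    [15,0,0,25,0],
    [15,0,0,10,0],
    [15,0,0,3,0],
    [15,0,0,0,0],
    [15,0,0,0,0],
    [15,0,0,0,0],
  ],
)

```text
t: 19.37
ee_pos: [583.8, 199.5, 42.1]
ee_rot: [0.344, 0.939, 0.001, 0.001]
wrist_force: [0.0, 0.3, -0.6]
opening: 0.274
gripper_force: 39.6
```

Request:
send_rows(
  increments=[
    [15,0,0,1,0],
    [15,0,0,0.5,0],
    [15,0,0,0,0],
    [15,0,0,0,0],
  ],
)

```text
t: 19.7
ee_pos: [582.8, 198.9, 39.2]
ee_rot: [0.344, 0.939, 0.0, 0.0]
wrist_force: [-0.9, -0.0, -0.8]
opening: 0.27
gripper_force: 39.6
```

Request:
send_rows(
  increments=[
    [15,0,0,1.5,0],
    [15,0,0,0,0],
    [15,0,0,0,0],
  ],
)

```text
t: 19.95
ee_pos: [582.9, 199.0, 37.6]
ee_rot: [0.344, 0.939, 0.0, 0.0]
wrist_force: [-0.3, -0.0, 1.5]
opening: 0.271
gripper_force: 39.9
```

Request:
send_rows(
  increments=[
    [35,0,0,0,0],
    [50,0,0,0,0],
    [65,0,0,0,0],
    [65,0,0,0,0],
    [65,0,0,0,0],
    [65,0,0,-20,0],
    [65,0,0,-40,0],
    [65,0,0,-40,0],
  ],
)

```text
t: 20.62
ee_pos: [581.4, 198.2, 136.8]
ee_rot: [0.344, 0.939, -0.001, -0.002]
wrist_force: [1.3, 0.5, -0.2]
opening: 0.649
gripper_force: 0.0
```

Request:
send_rows(
  increments=[
    [65,0,0,0,-6.9],
    [65,0,0,0,-6.9],
    [65,0,0,0,-6.9],
    [65,0.6,-36.4,0,0],
    [65,0.6,-36.4,0,0],
    [65,0.6,-36.4,0,0],
    [65,0.6,-36.4,0,0],
    [65,0.6,-36.4,0,0],
  ],
)

```text
t: 21.28
ee_pos: [518.1, 26.9, 137.4]
ee_rot: [0.17, 0.985, -0.0, 0.0]
wrist_force: [0.5, -1.1, -0.6]
opening: 0.649
gripper_force: 0.0
```

Request:
send_rows(
  increments=[
    [65,0.6,-36.4,0,0],
    [65,0.6,-36.4,0,0],
    [65,0.6,-36.4,0,0],
    [65,0.6,-36.4,0,0],
    [65,0.6,-36.4,0,0],
    [65,0.6,-36.4,0,0],
    [65,0,0,0,0],
    [65,0,0,0,0],
  ],
)

```text
t: 21.95
ee_pos: [441.2, -179.1, 137.1]
ee_rot: [0.173, 0.985, -0.0, -0.0]
wrist_force: [0.9, 0.9, 0.4]
opening: 0.648
gripper_force: 0.0
```

Request:
send_rows(
  increments=[
    [65,0,0,20,0],
    [65,0,0,10,0],
    [65,0,0,0,0],
    [65,0,0,0,0],
    [65,0,0,0,0],
  ],
)

```text
t: 22.37
ee_pos: [443.1, -175.3, 107.7]
ee_rot: [0.169, 0.986, 0.0, 0.0]
wrist_force: [-0.1, -0.2, 0.1]
opening: 0.653
gripper_force: 0.0
```

```bash
python3 -c "
from h import *
im,c=shot('wrist','w7');go(441.3,-175.5,160.2);print(proj(c,[[441.3,-175.5,70]]))"
```

```text
t 22.4167 p [ 443.1 -175.5  107.9] th 160.5 | twist 0.3 shift xy before twist [ 1.7 -0.6] after [ 1.7 -0.6]
[[252.33754524 213.58079873]]
```

View pics/w7.png

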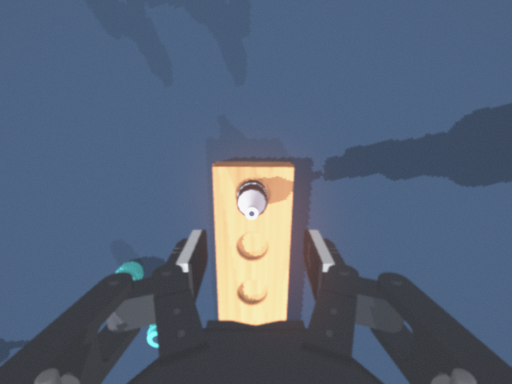

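Immersion's front is at (252,213), as predicted. Descending.

Request:
send_rows(
  increments=[
    [65,1.5,-0.5,35,0],
    [65,0,0,30,0],
    [65,0,0,13,0],
    [65,0,0,0,0],
    [65,0,0,0,0],
    [65,0,0,0,0],
  ],
)

```text
t: 22.92
ee_pos: [442.0, -176.1, 30.5]
ee_rot: [0.17, 0.985, 0.0, 0.001]
wrist_force: [0.8, 0.7, 0.1]
opening: 0.651
gripper_force: 0.0
```

Request:
send_rows(
  increments=[
    [15,0,0,0,0],
    [15,0,0,0,0],
    [15,0,0,0,0],
    [15,0,0,0,0],
    [15,0,0,0,0],
    [15,0,0,0,0],
    [15,0,0,0,0],
  ],
)

```text
t: 23.5
ee_pos: [441.5, -176.6, 30.5]
ee_rot: [0.17, 0.985, -0.0, 0.001]
wrist_force: [-0.9, -0.1, 5.4]
opening: 0.274
gripper_force: 38.9
```

Request:
send_rows(
  increments=[
    [15,0,0,-20,0],
    [15,0,0,-40,0],
    [15,0,0,-40,0],
    [15,-5,34.8,0,0],
    [15,-5,34.8,0,0],
    [15,-5,34.8,0,0],
    [15,-5,34.8,0,0],
    [15,-5,34.8,0,0],
  ],
)

```text
t: 24.17
ee_pos: [523.0, -19.6, 129.8]
ee_rot: [0.17, 0.985, -0.0, 0.0]
wrist_force: [0.7, -0.5, -1.2]
opening: 0.277
gripper_force: 39.6
```

Request:
send_rows(
  increments=[
    [15,-5,34.8,0,0],
    [15,-5,34.8,0,0],
    [15,-5,34.8,0,0],
    [15,-5,34.8,0,0],
    [15,-5,34.8,0,0],
    [15,-5,34.8,0,0],
  ],
)

```text
t: 24.67
ee_pos: [621.1, 167.3, 129.4]
ee_rot: [0.17, 0.985, -0.0, -0.0]
wrist_force: [0.5, -0.2, -0.6]
opening: 0.273
gripper_force: 39.6
```

Request:
send_rows(
  increments=[
    [15,0,0,0,6.9],
    [15,0,0,0,6.9],
    [15,0,0,0,6.9],
    [15,0,0,20,0],
    [15,0,0,0,0],
    [15,0,0,0,0],
  ],
)

```text
t: 25.17
ee_pos: [619.6, 165.3, 108.4]
ee_rot: [0.344, 0.939, -0.001, -0.001]
wrist_force: [1.0, -0.4, -1.6]
opening: 0.276
gripper_force: 39.7
```

```bash
python3 -c "
from h import *
im,c=shot('wrist','w8');go(622.7,164.8,139.5);print(proj(c,[[622.7,164.8,25]]))"
```

```text
t 25.2167 p [620.4 165.7 109.3] th 139.7 | twist 0.2 shift xy before twist [-2.4  0.8] after [-2.3  0.8]
[[255.90994003 199.00705866]]
```

View pics/w8.png

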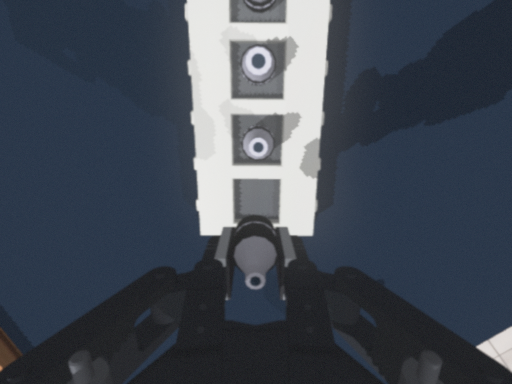

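High is seated at (258,145), and the last pocket is at (257,200). Lowering immersion.

Request:
send_rows(
  increments=[
    [15,-1.5,1,30,0],
    [15,0,0,25,0],
    [15,0,0,10,0],
    [15,0,0,3,0],
    [15,0,0,0,0],
    [15,0,0,0,0],
    [15,0,0,0,0],
  ],
)

```text
t: 25.8
ee_pos: [623.8, 166.6, 43.2]
ee_rot: [0.344, 0.939, 0.001, 0.001]
wrist_force: [0.5, 0.2, -1.3]
opening: 0.274
gripper_force: 39.7
```

Request:
send_rows(
  increments=[
    [15,0,0,1,0],
    [15,0,0,0.5,0],
    [15,0,0,0,0],
    [15,0,0,0,0],
  ],
)

```text
t: 26.13
ee_pos: [622.7, 165.9, 40.2]
ee_rot: [0.344, 0.939, 0.0, 0.0]
wrist_force: [-0.3, -0.4, -1.0]
opening: 0.274
gripper_force: 39.7
```

Request:
send_rows(
  increments=[
    [15,0,0,1.5,0],
    [15,0,0,0,0],
    [15,0,0,0,0],
  ],
)

```text
t: 26.38
ee_pos: [622.8, 166.0, 38.6]
ee_rot: [0.344, 0.939, 0.0, 0.0]
wrist_force: [0.1, -0.4, 1.0]
opening: 0.274
gripper_force: 40.0
```

Request:
send_rows(
  increments=[
    [35,0,0,0,0],
    [50,0,0,0,0],
    [65,0,0,0,0],
    [65,0,0,0,0],
    [65,0,0,0,0],
    [65,0,0,-20,0],
    [65,0,0,-40,0],
    [65,0,0,-40,0],
  ],
)

```text
t: 27.05
ee_pos: [621.3, 165.3, 137.7]
ee_rot: [0.344, 0.939, -0.001, -0.002]
wrist_force: [1.4, 0.2, 1.0]
opening: 0.648
gripper_force: 0.0
```

Request:
send_rows(
  increments=[
    [65,-20,-20,0,0],
    [65,-20,-35,0,0],
    [65,0,-35,0,0],
    [65,0,-35,0,0],
    [65,0,-35,0,0],
    [65,0,0,0,0],
    [65,0,0,0,0],
    [65,0,0,0,0],
  ],
)

```text
t: 27.72
ee_pos: [550.4, 18.6, 138.8]
ee_rot: [0.344, 0.939, 0.001, 0.001]
wrist_force: [0.8, 0.1, 0.3]
opening: 0.649
gripper_force: 0.0
```

```bash
python3 - <<'E'
from h import *
a,c=shot("top","t9");b,d=shot("scene","s9")
A=cv2.resize(a[160:260,115:225],None,fx=4,fy=4,interpolation=2);B=cv2.resize(b[90:205,295:365],None,fx=4,fy=4,interpolation=2)[:400]
cv2.imwrite("pics/c9.png",np.hstack([A,B]));print(robot.sense()["t"],robot.sense()["ee_pos"])
E
```

```text
27.8167 [550.70089979  19.73698786 138.6690815 ]
```

View pics/c9.png

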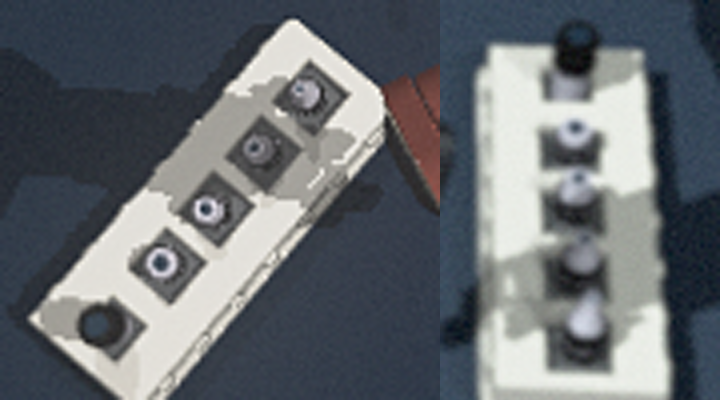

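All four stand upright in their pockets, in order from the eyepiece: crop (162,262), (208,210), (260,148), (306,92). The eyepiece (102,325) is undisturbed and the arm is clear.

```bash
python3 -c "
from h import *
print(robot.job_done())"
```

```text
the job is handed in; nothing more can be done
None
```

The four objectives stand upright in the tray pockets in order of length, shortest next to the eyepiece, and the job is handed in at about 28 s of the 102 s allowed; the call returned no verdict.

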